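Put the earbuds on charge

ROBOT

A 7-joint arm with a two-finger parallel gripper is mounted at the origin on the work surface. World frame = base frame: x ahead of the robot, y to its left, z up, the work surface at z = 0. Lengths are in m, angles in rad, forces in N, time in s.
With the tool pointing down it reaches from about 0.4 to 0.85 m from the base axis. Payload 4.5 kg.
Tool frame: the origin (TCP) lies midway between the tips of the shut fingers; the grasp point (between the pads) lies behind it (manip.grasp_offset is the z of the grasp point in the tool frame, in m); z points along the fingers, x is the direction in which the jaws open and shut, and the axes are right-handed (so a half turn about z gives the same grasp; the last joint's range is limited). The gripper opens to 85 mm and grips with 20 to 120 N. Pads are 22 mm wide; open, the fingers measure 114 mm over their backs; the gripper's body (76 mm by 85 mm) begins 54 mm behind the grasp point. The pads swing forward as they close: fully open they stand 13 mm farther back than shut.
Start: joints at [-1.106, 0.689, -0.195, 1.565, 0.157, 0.902, -0.215], TCP at [0.261, 0.568, 0.201] pointing down, gripper open.
Joint ranges: [-3.01, 3.01], [-0.46, 2.08], [-1.47, 1.51], [0.13, 2.56], [-1, 4.14], [0.04, 2.09], [-2.66, 2.66]. Speed limits (rad/s): [2.57, 2.57, 3.14, 3.14, 3.14, 3.14, 3.14].

INTERFACE

Orientations are given as a rotation vector (axis times angle).
In Python, from rig import manip gives the robot as it stands.
- The arm moves only by the tool jog_arm, never from a script. Its argument "steps" is a list of rows, each an object with "claw": the opening, from 0 (shut) to 1 (fully open); "slide": the shift along the tool's x, y, z in mm, a list of three; "roll": the turn about the tool's z in rad. A call has exactly 5 rows; each row shifts and turns the pose as measured when the row begins, along the tool's axes as they then stand; what a row does not reach is not made up. A row lasts 1/8 s, in which the tool goes at most 62.5 mm and 10.7 degrees, less where a joint would pass 70% of its speed; a pose out of reach is approached as far as the arm can. A call is refused whole if a number of a shift passes 62.5 or a number of a turn 0.188, either way. A call with a gripper value outside its range is refused whole. The fingers move at their own pace and stop on an object; "squeeze" is the grip in N (left out, the last holds). Time passes only in rows, so rows that do not move let the fingers close, or fill a call up. It gives the time, the measured TCP pose, the force and the opening at its end, in the units of the state.
- manip.get_obs(): the state, without advancing time (a new reading comes with each control period).
- manip.grab_frame(name): name is "side" or "top" or "wrist"; returns (picture, depth): 400x640x3 uint8, red, green, blue; 400x640 float32, m along the optical axis (not along the pixel's ray), 0 where there is no reading.
- manip.get_calibration(name): a dict with "fov_y" (degrees; the focal length in pixels is half the picture's height over the tangent of half this angle, whatever the lens; pixels are square), "cx", "cy" (the principal point, pixels), "pose" (4x4, takes a point from camera to world coordinates). Camera axes: x right, y down, z forward; pixel columns grow to the right and rows downward; lengths in m; the calibration is good to about 2 mm. A picture is of the moment at which its call begins: read the wrist's pose just before it. get_calibration takes no time and is no camera call; for the wrist camera it gives the pose at the moment of the call.
- manip.close_job(): hands the job in, once; it reports no verdict.
The state is a dict: "time": time; "joint_positions": joint angles; "joint_vel": joint speeds; "tau": joint torques, N m; "position": TCP position; "ee_rot": TCP orientation; "contact_force": force on the tool from outside, world axes, zero at the start; "ft_torque": the same for the moment, N m; "width": opening from 0.0 (shut) to 1.0 (fully open).
Only numpy, scipy, OpenCV 4.12 (cv2) and the standard library are available. Lean on these libraries where they do the work, as an engineer would, in place of code of your own. Each camera call takes 0.05 s, during which the arm holds its last target.

TASK

Put the earbuds on charge: push the black earbud case along its shallow tray until it sits fully home against the white charging block, then flip the green-capped toggle over so that it snaps into its on position, away from the robot, towards the white stripe on its box. Only push with the fingers: do not pick the case up or tip it; leave the yellow-capped toggle off and the other things where they are.

Things in the scene. Friction and masses are not known exactly. Their poses are not given: they have to be found in the camera images.
- charge_tray: Fixed shallow beech tray with a white charging block at its +x end. Origin at the centre of its underside, on the shelf; x along the tray towards the block, z up. Floor 4 mm thick, walls 5 mm thick and 10 mm high over the shelf; the inside reaches from x = -75 to +75 mm and is 52 mm wide (y). The block, 62 mm wide and 36 mm high, has its face at x = +75 mm, ending at +105 mm. The tray's yaw is within 0.35 of straight ahead of the robot, so the block is at the far end.
- earbud_case: Loose matte black earbud case, 60 mm (x) by 46 mm (y) by 26 mm high with rounded edges, about 50 g. Origin at the centre of its underside; it lies on the tray's floor (top 30 mm over the shelf), its x along the tray within a few degrees, with 3 mm of play at each side. It slides with light friction (under 1 N). Fully home, touching the block, its origin is at x = +45 mm in the tray's frame; it starts 40 to 80 mm short of that.
- green_box: Fixed grey switch box with the green-capped toggle, 80 mm (x) by 60 mm (y) by 40 mm high. Origin at the centre of its underside, z up, x away from the robot (yaw within 0.5 of straight ahead). A white stripe across its top at x = +32 mm marks the on side. The lever pivots about y, 36 mm above the origin.
- green_toggle (a joint): Angle of the green-capped lever: 0 off (leaning 0.45 rad to the box's -x side, towards the robot), 0.9 on (leaning 0.45 rad to its +x side, towards the white stripe). A spring holds it at either end and throws it over past the middle, 0.45; about 5 N at the cap, pushed along +x, starts it moving, less towards the middle; a rigid stop ends its travel at each end.
- green_cap (a point): Middle of the green cap (18 mm across, 18 mm long) on a steel stem 8 mm thick, 55 mm from the pivot: when off it is 24 mm to the -x side of the pivot and 85 mm over the shelf; upright 91 mm; when on, 24 mm to the +x side.
- yellow_box: A second switch box of the same make, with a yellow-capped toggle, fixed; the two may stand either way round. Origin and axes as for the green one.
- yellow_toggle (a joint): Angle of the yellow-capped lever, built as the green one: 0 off. It starts off and must stay off.
- power_bank: Loose silver aluminium power bank, 135 (x) by 66 by 16 mm high, origin at the centre of its underside. Leave alone.
- bike_light: Loose red bike light, 45 by 38 by 40 mm high, origin at the centre of its underside. Leave alone.
- paperweight: Loose blue glass paperweight, a flat-footed marble 66 mm across and 53 mm high, origin at the centre of its underside. Leave alone.
- key_bowl: Loose white ceramic bowl, 110 mm across, 35 mm high, origin at the centre of its underside. Leave alone.
- glasses_case: Loose grey glasses case, 155 (x) by 62 by 45 mm high, origin at the centre of its underside. Leave alone.
Mind the look-alikes: they are no part of the job. Of the things shaped like the earbud_case, the black one is meant.

How it is judged:
By the outcome, as a careful person would: the job done as asked, in the order asked, and still so for the second after the job is handed in, with the robot touching nothing.
It also fails if it takes over 42 s, if anything falls off the work surface, if the arm or the gripper's body presses on something with over 40 N, if the wrist force passes 120 N, or if a joint passes its speed limit or range.

## Working session

There is one attempt and no reset: what is moved stays moved. The work goes in short steps, Python scripts to look and compute and a tool call to move; the robot and the scene stay as the last step left them, time stands still between calls to the robot, and variables do not carry over. Pictures are saved under pics/ and viewed, and the job is handed in when it is done.

Besides the shell and the picture viewer there is one more tool, called after "Request:" as name(argument=value, ...) on one line, values as JSON. jog_arm: Moves the arm, as the interface text tells. Its arguments: {"type":"object","properties":{"steps":{"type":"array"},"squeeze":{"type":"number"}},"required":["steps"]}

```bash
mkdir -p pics; ls; cat > h.py <<'E'
import numpy as np, cv2, pickle
from rig import manip
def grab(n):
    c=manip.get_calibration(n); p,d=manip.grab_frame(n)
    pickle.dump((c,p,d),open(f'pics/{n}.pkl','wb')); return c,p,d
def load(n): return pickle.load(open(f'pics/{n}.pkl','rb'))
def ray(c,u,v):
    f=200/np.tan(np.radians(c['fov_y'])/2); T=np.array(c['pose'])
    return T[:3,3],T[:3,:3]@np.array([(u-c['cx'])/f,(v-c['cy'])/f,1.])
def onz(c,u,v,z):
    o,r=ray(c,u,v); return o+r*(z-o[2])/r[2]
def dep(c,d,u,v):
    o,r=ray(c,u,v); return o+r*d[int(v),int(u)]
def proj(c,P):
    f=200/np.tan(np.radians(c['fov_y'])/2); T=np.array(c['pose'])
    q=T[:3,:3].T@(np.array(P)-T[:3,3]); return q[:2]/q[2]*f+[c['cx'],c['cy']]
E
python3 - <<'E'
from h import *
for n in ['top','side']:
    c,p,d=grab(n); cv2.imwrite(f'pics/{n}1.png',p[:,:,::-1]); print(n,c)
o=manip.get_obs(); print(o, manip.grasp_offset)
E
```

```text
pics
top {'fov_y': 56.2364502024166, 'cx': 319.5230595276656, 'cy': 195.68376256477583, 'pose': array([[-4.86495672e-03, -9.81955593e-01,  1.89049057e-01,
         3.48773115e-01],
       [-9.99986670e-01,  5.10422511e-03,  7.78795317e-04,
        -2.63512116e-02],
       [-1.72969136e-03, -1.89042748e-01, -9.81967335e-01,
         1.08133051e+00],
       [ 0.00000000e+00,  0.00000000e+00,  0.00000000e+00,
         1.00000000e+00]])}
side {'fov_y': 47.03556922369998, 'cx': 317.47714418876666, 'cy': 191.17413704756763, 'pose': array([[ 0.803533  , -0.35419192,  0.47841698, -0.08206891],
       [-0.59523018, -0.47002117,  0.65175236, -0.87193435],
       [-0.00597931, -0.80847275, -0.58850324,  0.84306677],
       [ 0.        ,  0.        ,  0.        ,  1.        ]])}
{'time': 0.1, 'joint_positions': array([-1.10623042,  0.68991915, -0.19454147,  1.56624901,  0.15729248,
        0.90247933, -0.21505087]), 'joint_vel': array([-0.00059715, -0.00249687, -0.00050325, -0.00217296,  0.00116797,
        0.00147316, -0.00083596]), 'tau': array([-3.57826677e-03, -5.40598190e+01, -1.27152320e+00, -1.58985168e+01,
        9.38287965e-03,  4.39414900e-03,  3.52691734e-05]), 'position': array([0.26074456, 0.56731484, 0.20045054]), 'ee_rot': array([ 2.64394249e+00,  1.69499884e+00, -2.11272556e-03]), 'contact_force': array([ 0.1898581 , -0.13475663, -0.39612379]), 'ft_torque': array([-0.01344151,  0.03439981, -0.04111708]), 'width': 0.9970349814306568} -0.0187
```

View pics/top1.png

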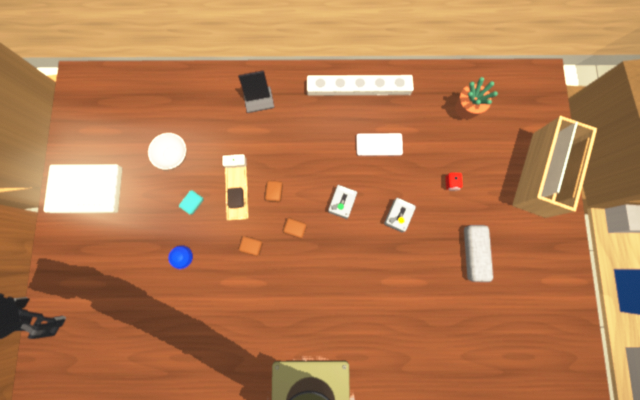

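View pics/side1.png

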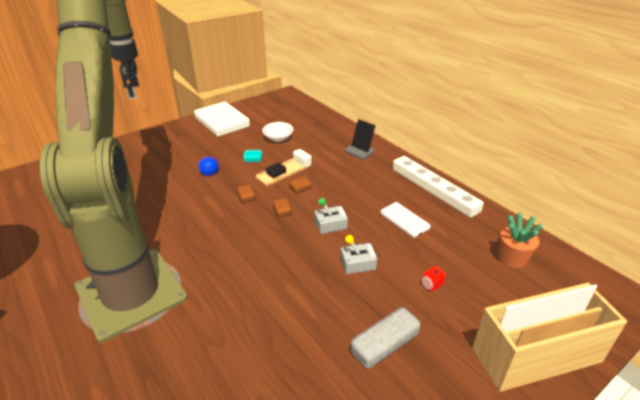

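The top view shows the black case at (235,198) in the beech tray, whose white block is at (234,160). The look-alikes are the teal case at (190,202) and the brown blocks at (274,191), (294,228) and (251,246). The green toggle is at (342,203) and the yellow one at (402,217). The black case in the tray fits the description, so I'll check it in a crop.

```bash
python3 - <<'E'
from h import *
c,p,d=load('top')
a=p[140:260,180:280]; b=p[170:250,310:430]
cv2.imwrite('pics/crop1.png',np.hstack([cv2.resize(a,(400,480),interpolation=cv2.INTER_NEAREST),cv2.resize(cv2.copyMakeBorder(b,0,40,0,0,cv2.BORDER_CONSTANT),(400,400),interpolation=cv2.INTER_NEAREST)[:480] if 0 else np.pad(cv2.resize(b,(400,267),interpolation=cv2.INTER_NEAREST),((0,213),(0,0),(0,0)))])[:,:,::-1])
hsv=cv2.cvtColor(p,cv2.COLOR_RGB2HSV)
def show(name,m,z,box):
    u0,v0,u1,v1=box; mm=np.zeros_like(m);mm[v0:v1,u0:u1]=m[v0:v1,u0:u1]
    cs,_=cv2.findContours(mm,cv2.RETR_EXTERNAL,cv2.CHAIN_APPROX_NONE)
    if not cs: print(name,'none');return
    k=max(cs,key=cv2.contourArea); k=k[:,0,:]
    P=np.array([onz(c,u,v,z)[:2] for u,v in k])*1000
    r=cv2.minAreaRect(P.astype(np.float32)); dd=np.median(d[mm>0]); 
    ms=np.argwhere(mm>0); D=np.array([dep(c,d,u,v) for v,u in ms])
    print(name,len(ms),'rect',np.round(r[0],1),np.round(r[1],1),round(r[2],1),'depth mean',D.mean(0).round(4),'z med',np.median(D[:,2]).round(4))
V=hsv[...,2];S=hsv[...,1];H=hsv[...,0]
show('case',(V<70).astype(np.uint8),.03,(215,180,255,215))
show('block',((S<60)&(V>150)).astype(np.uint8),.036,(215,148,255,175))
show('tray',((H>12)&(H<28)&(V>150)&(S<200)).astype(np.uint8),.008,(215,148,255,230))
show('green',((H>45)&(H<75)&(S>120)).astype(np.uint8),.09,(320,180,360,225))
show('yellow',((H>22)&(H<35)&(S>150)).astype(np.uint8),.09,(380,190,420,235))
show('gbox',((S<70)&(V>110)).astype(np.uint8),.04,(320,180,362,225))
show('ybox',((S<70)&(V>110)).astype(np.uint8),.04,(375,190,420,235))
E
```

```text
case none
block 231 rect [656.7 223.4] [62.  30.1] 89.7 depth mean [0.6553 0.2222 0.0392] z med 0.0352
tray 623 rect [584.3 220.3] [200.5  72.3] 5.9 depth mean [0.5733 0.2168 0.0201] z med 0.0077
green 22 rect [511.2 -80.4] [10.7 10.9] 89.2 depth mean [ 0.5109 -0.0804  0.0933] z med 0.0933
yellow 26 rect [ 473.2 -241.6] [13.  11.6] 43.4 depth mean [ 0.4731 -0.2407  0.093 ] z med 0.0927
gbox 569 rect [533.3 -89.3] [61.4 82.8] 70.7 depth mean [ 0.5338 -0.0896  0.0381] z med 0.0393
ybox 598 rect [ 494.3 -250.6] [63.  84.6] 65.1 depth mean [ 0.4952 -0.2504  0.0389] z med 0.0389
```

View pics/crop1.png

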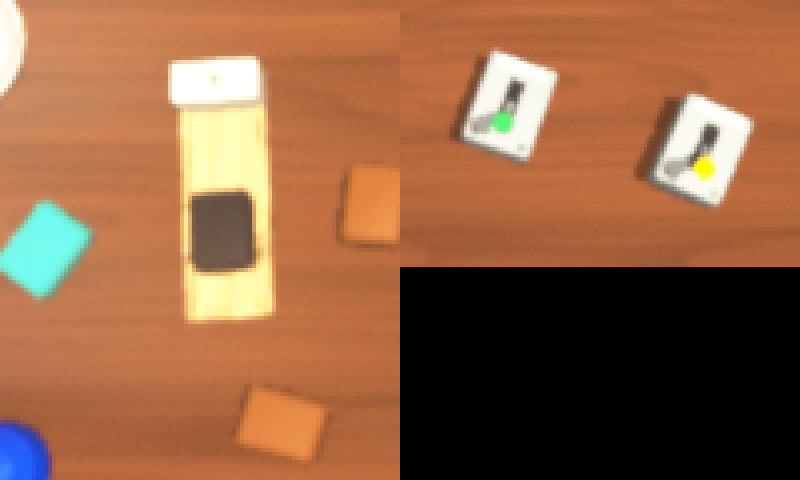

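The crop confirms the choice: the black case sits in the tray, with its rear towards the robot, and the teal and brown ones are decoys. I'll move over the tray now.

Request:
jog_arm(steps=[{"claw": 0, "slide": [-29, 50, 0], "roll": 0}, {"claw": 0, "slide": [-29, 50, 0], "roll": 0}, {"claw": 0, "slide": [-29, 50, 0], "roll": 0}, {"claw": 0, "slide": [-29, 50, 0], "roll": 0}, {"claw": 0, "slide": [-29, 50, 0], "roll": 0}])

```text
time: 0.72
position: [0.4276, 0.3302, 0.1978]
ee_rot: [-2.632, -1.71, 0.006]
contact_force: [0.9, 0.0, 0.1]
width: 0.0
```

Request:
jog_arm(steps=[{"claw": 0, "slide": [-42, 41, 0], "roll": 0}, {"claw": 0, "slide": [-42, 41, 0], "roll": 0}, {"claw": 0, "slide": [0, 0, 0], "roll": -0.15}, {"claw": 0, "slide": [0, 0, 0], "roll": -0.15}, {"claw": 0, "slide": [0, 0, 0], "roll": -0.15}])

```text
time: 1.35
position: [0.4723, 0.2076, 0.1958]
ee_rot: [-2.186, -2.256, 0.013]
contact_force: [-0.8, -0.4, -0.7]
width: 0.005
```

```bash
python3 - <<'E'
from h import *
c,p,d=grab('wrist'); cv2.imwrite('pics/w1.png',p[:,:,::-1]); print(c)
from scipy.spatial.transform import Rotation as R
o=manip.get_obs(); print(o['time'],o['position'],R.from_rotvec(o['ee_rot']).as_matrix().round(3), o['joint_positions'].round(2))
E
```

```text
{'fov_y': 59.489898029834436, 'cx': 320.313161762192, 'cy': 198.7108086148608, 'pose': array([[-0.03187788,  0.95273697,  0.3021193 ,  0.39416895],
       [ 0.9994683 ,  0.03245749,  0.003103  ,  0.20790162],
       [-0.00684969,  0.30205758, -0.95326507,  0.3688628 ],
       [ 0.        ,  0.        ,  0.        ,  1.        ]])}
1.4 [0.4722715  0.20766224 0.19575146] [[-0.036  0.999 -0.006]
 [ 0.999  0.036 -0.006]
 [-0.005 -0.006 -1.   ]] [-0.26  0.58 -0.39  1.88  0.31  0.75  0.78]
```

View pics/w1.png

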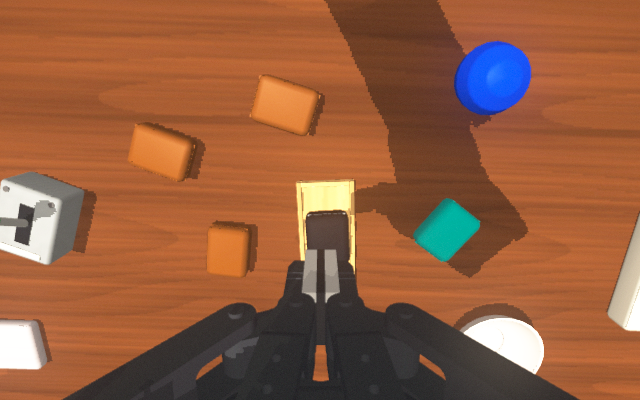

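The wrist view (image down is +x) shows the near end of the tray at row 181, between columns 297 and 354. The case starts at row 212, around column 327. Next I'll measure the tray's axis and the rear of the case.

```bash
python3 - <<'E'
from h import *
def tray(n,box,rng):
    c,p,d=load(n); hsv=cv2.cvtColor(p,cv2.COLOR_RGB2HSV); H,S,V=[hsv[...,i] for i in range(3)]
    m=(H>14)&(H<32)&(V>110)&(S>30)
    u0,v0,u1,v1=box; L=[];Rr=[]
    for v in range(*rng):
        us=np.flatnonzero(m[v,u0:u1])+u0
        if len(us)<3: continue
        L.append(onz(c,us[0]-.0,v,.01)[:2]);Rr.append(onz(c,us[-1]+0,v,.01)[:2])
    for nm,E in(('L',L),('R',Rr)):
        E=np.array(E).astype(np.float32); vx,vy,x,y=cv2.fitLine(E,cv2.DIST_HUBER,0,.01,.01).ravel()
        print(n,nm,'yaw',np.arctan(vy/vx).round(3),'y at x=.55',(y+vy/vx*(.55-x)).round(4),len(E))
    return
tray('wrist',(285,150,375,260),(186,248)); tray('top',(215,148,255,230),(170,218))
c,p,d=load('wrist'); 
g=p.sum(2); print(g[175:260:2,327].tolist())
for v in (181,205,214,225,240): print(v,dep(c,d,327,v).round(4))
m=(g<180).astype(np.uint8)
for v in (216,222,230):
    us=[u for u in range(298,358) if g[v,u]<200]; print(v,us[0],us[-1],onz(c,us[0],v,.03),onz(c,us[-1],v,.03))
cv2.imwrite('pics/w1c.png',cv2.resize(p[170:270,270:390],(720,600),interpolation=cv2.INTER_NEAREST)[:,:,::-1])
# top
c,p,d=load('top'); 
for v in range(150,226,2): print(v,p[v,235].tolist(),dep(c,d,235,v).round(3))
E
```

```text
wrist L yaw 0.066 y at x=.55 0.1864 62
wrist R yaw 0.061 y at x=.55 0.2479 62
top L yaw 0.076 y at x=.55 0.2487 48
top R yaw 0.075 y at x=.55 0.1853 48
[357, 340, 357, 402, 676, 686, 652, 662, 662, 664, 663, 662, 661, 663, 663, 663, 661, 665, 193, 241, 192, 218, 217, 231, 231, 238, 231, 233, 221, 227, 222, 218, 221, 220, 208, 205, 202, 311, 478, 478, 479, 480, 479]
181 [0.4883 0.2155 0.0088]
205 [0.5169 0.2167 0.0037]
214 [0.5196 0.2165 0.0252]
225 [0.5302 0.2169 0.0294]
240 [0.547  0.2175 0.0301]
216 310 346 [0.5206351  0.19896384 0.03      ] [0.51935674 0.23607567 0.03      ]
222 306 347 [0.52741273 0.19496646 0.03      ] [0.52594294 0.23746966 0.03      ]
230 306 347 [0.53637546 0.19514151 0.03      ] [0.53488696 0.23796119 0.03      ]
150 [194, 119, 74] [0.698 0.228 0.002]
152 [198, 121, 74] [0.691 0.228 0.003]
154 [236, 199, 160] [ 0.686  0.228 -0.   ]
156 [255, 255, 254] [0.669 0.22  0.034]
158 [255, 255, 254] [0.663 0.219 0.036]
160 [255, 255, 253] [0.658 0.22  0.031]
162 [255, 255, 254] [0.651 0.219 0.035]
164 [255, 255, 250] [0.646 0.219 0.033]
166 [224, 198, 157] [0.644 0.2
[... 459 characters left out ...]
3, 83, 69] [0.569 0.217 0.028]
192 [101, 81, 67] [0.563 0.216 0.032]
194 [104, 83, 71] [0.557 0.216 0.031]
196 [104, 82, 69] [0.552 0.217 0.029]
198 [108, 86, 72] [0.546 0.216 0.029]
200 [110, 87, 72] [0.54  0.215 0.032]
202 [112, 89, 74] [0.535 0.217 0.026]
204 [115, 90, 75] [0.528 0.216 0.029]
206 [115, 89, 70] [0.523 0.215 0.03 ]
208 [232, 183, 115] [0.521 0.221 0.003]
210 [255, 251, 174] [ 0.349 -0.026  1.081]
212 [255, 251, 176] [0.509 0.22  0.008]
214 [255, 251, 174] [0.503 0.221 0.003]
216 [255, 249, 168] [0.497 0.22  0.005]
218 [255, 245, 160] [0.491 0.219 0.008]
220 [207, 136, 83] [ 0.486  0.221 -0.001]
222 [192, 115, 71] [0.48  0.22  0.003]
224 [196, 119, 72] [ 0.475  0.22  -0.   ]
```

View pics/w1c.png

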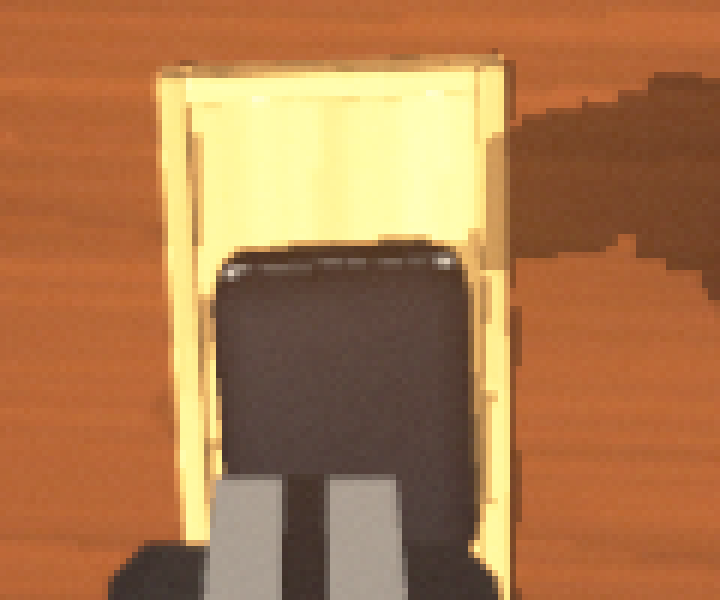

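Request:
jog_arm(steps=[{"claw": 0, "slide": [4, 10, 30], "roll": -0.03}, {"claw": 0, "slide": [0, 2, 45], "roll": 0}, {"claw": 0, "slide": [0, 0, 45], "roll": 0}, {"claw": 0, "slide": [0, 0, 40], "roll": 0}, {"claw": 0, "slide": [0, 0, 15], "roll": 0}])

```text
time: 2.02
position: [0.4861, 0.2126, 0.0169]
ee_rot: [2.158, 2.281, -0.004]
contact_force: [0.3, -0.9, 0.8]
width: -0.002
```

Request:
jog_arm(steps=[{"claw": 0, "slide": [0, 10, 2], "roll": -0.012}, {"claw": 0, "slide": [0, 12, 0], "roll": 0}, {"claw": 0, "slide": [0, 12, 0], "roll": 0}, {"claw": 0, "slide": [0, 12, 0], "roll": 0}, {"claw": 0, "slide": [0, 12, 0], "roll": 0}])

```text
time: 2.65
position: [0.5526, 0.2181, 0.0207]
ee_rot: [2.146, 2.288, 0.01]
contact_force: [-0.5, -0.1, 0.9]
width: -0.0
```

```bash
python3 - <<'E'
from h import *
c,p,d=grab('wrist'); cv2.imwrite('pics/w2.png',p[:,:,::-1])
E
```

```text
(no output)
```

View pics/w2.png

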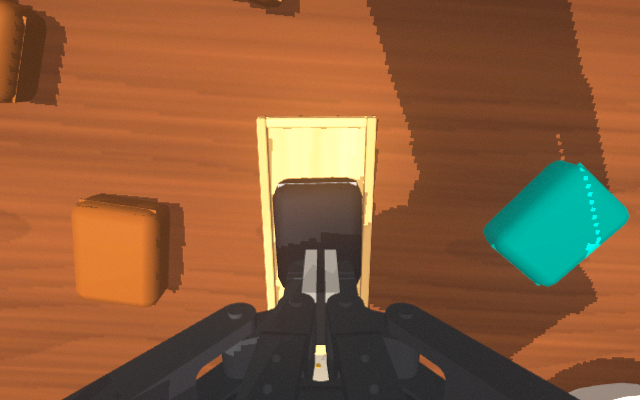

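```bash
python3 - <<'E'
from h import *
c,p,d=load('wrist'); o=manip.get_obs(); print(o['position'],o['contact_force'],np.array(c['pose']).round(3))
print(proj(c,o['position']))
for v in (120,150,176,186,200,220,240,250,255,265): print(v,p[v,320],dep(c,d,320,v).round(4),onz(c,320,v,.03).round(4))
c,p,d=grab('side'); 
cv2.imwrite('pics/s2.png',cv2.resize(p[120:240,220:360],(700,600),interpolation=cv2.INTER_CUBIC)[:,:,::-1])
E
```

```text
[0.55530673 0.21806549 0.02110259] [ 2.58755729  0.11157825 -0.24354538] [[-0.064  0.947  0.315  0.472]
 [ 0.998  0.061  0.02   0.214]
 [-0.     0.315 -0.949  0.193]
 [ 0.     0.     0.     1.   ]]
[317.12562341 244.7502757 ]
120 [255 254 183] [0.4903 0.2154 0.0107] [0.4884 0.2153 0.03  ]
150 [255 251 168] [0.507  0.2165 0.0035] [0.5021 0.2162 0.03  ]
176 [255 252 167] [0.5212 0.2174 0.0049] [0.5147 0.217  0.03  ]
186 [113  81  56] [0.5213 0.2174 0.0244] [0.5196 0.2173 0.03  ]
200 [110  81  69] [0.5269 0.2178 0.0297] [0.5268 0.2178 0.03  ]
220 [92 72 64] [0.5376 0.2185 0.0292] [0.5373 0.2185 0.03  ]
240 [76 63 59] [0.5481 0.2192 0.0302] [0.5482 0.2192 0.03  ]
250 [64 50 48] [0.541  0.2187 0.0556] [0.5539 0.2195 0.03  ]
255 [59 49 44] [0.5409 0.2187 0.0604] [0.5567 0.2197 0.03  ]
265 [60 47 46] [0.541  0.2188 0.0688] [0.5625 0.2201 0.03  ]
```

View pics/s2.png

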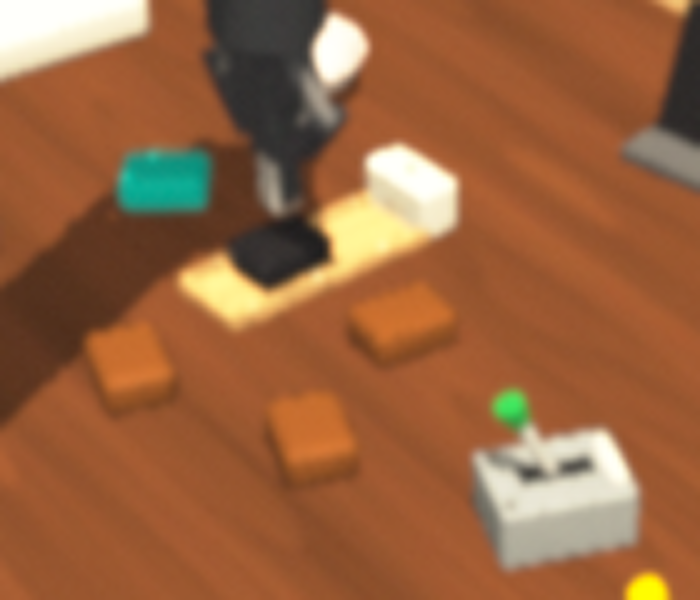

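```bash
python3 - <<'E'
from h import *
c,p,d=load('wrist')
for v in range(244,300,4): print(v,[(u,p[v,u].tolist(),dep(c,d,u,v).round(3).tolist()) for u in (309,331)])
c,p,d=load('side')
o=manip.get_obs(); print(o['time'],o['position'],o['contact_force'],proj(c,o['position']), 'crop',(proj(c,o['position'])-[220,120])*5)
for u,v in [(276,160),(277,163),(276,157)]: print(u,v,p[v,u],dep(c,d,u,v).round(4))
E
```

```text
244 [(309, [66, 52, 45], [0.551, 0.214, 0.029]), (331, [60, 47, 44], [0.55, 0.225, 0.03])]
248 [(309, [62, 49, 43], [0.553, 0.214, 0.03]), (331, [56, 46, 43], [0.552, 0.225, 0.03])]
252 [(309, [174, 164, 151], [0.541, 0.214, 0.057]), (331, [175, 164, 153], [0.54, 0.223, 0.058])]
256 [(309, [176, 162, 152], [0.541, 0.214, 0.061]), (331, [175, 163, 154], [0.541, 0.223, 0.061])]
260 [(309, [174, 162, 151], [0.541, 0.214, 0.065]), (331, [174, 162, 151], [0.54, 0.223, 0.065])]
264 [(309, [174, 163, 151], [0.541, 0.214, 0.069]), (331, [174, 163, 153], [0.54, 0.223, 0.068])]
268 [(309, [171, 158, 149], [0.541, 0.214, 0.071]), (331, [172, 162, 152], [0.541, 0.223, 0.071])]
272 [(309, [159, 149, 137], [0.542, 0.215, 0.074]), (331, [173, 162, 153], [0.541, 0.223, 0.073])]
276 [(309, [159, 147, 137], [0.541, 0.215, 0.078]), (331, [155, 147, 135], [0.54, 0.223, 0.078])]
280 [(309, [157, 146, 137], [0.541, 0.215, 0.08]), (331, [154, 143, 134], [0.54, 0.223, 0.08])]
284 [(309, [156, 145, 133], [0.542, 0.215, 0.082]), (331, [157, 146, 137], [0.541, 0.223, 0.083])]
288 [(309, [156, 147, 136], [0.541, 0.215, 0.085]), (331, [154, 144, 133], [0.54, 0.223, 0.086])]
292 [(309, [179, 169, 156], [0.541, 0.215, 0.088]), (331, [176, 167, 155], [0.541, 0.223, 0.088])]
296 [(309, [61, 54, 51], [0.54, 0.215, 0.091]), (331, [74, 70, 68], [0.54, 0.222, 0.092])]
2.75 [0.55389446 0.2178917  0.02076341] [-0.0662186  -0.26924015  0.31819709] [276.75923155 168.88206145] crop [283.79615775 244.41030723]
276 160 [121 111  98] [0.5472 0.2073 0.0628]
277 163 [67 53 45] [0.5659 0.2342 0.0305]
276 157 [89 85 77] [0.547  0.2057 0.0748]
```

The wrist depth and the side view agree that the finger tips are really at about z = 0.055. The reported TCP was 0.021, so the fingers passed above the case. There was no contact force and the rear of the case is still at x ≈ 0.52. I'll back off, lower and check the tip height again.

Request:
jog_arm(steps=[{"claw": 0, "slide": [0, -34, 0], "roll": 0}, {"claw": 0, "slide": [0, -36, 0], "roll": 0}, {"claw": 0, "slide": [0, 0, 10], "roll": 0}, {"claw": 0, "slide": [0, 0, 10], "roll": 0}, {"claw": 0, "slide": [0, 0, 5], "roll": 0}])

```text
time: 3.38
position: [0.488, 0.2151, -0.0021]
ee_rot: [2.15, 2.279, 0.03]
contact_force: [-0.0, 0.0, -0.7]
width: 0.002
```

```bash
python3 - <<'E'
from h import *
c,p,d=grab('wrist'); cv2.imwrite('pics/w3.png',p[:,:,::-1]); o=manip.get_obs(); print(o['position'],o['contact_force'],o['ee_rot'])
for v in range(236,270,3): print(v,[(p[v,u].tolist(),dep(c,d,u,v).round(3).tolist()) for u in (309,331)])
E
```

```text
[ 0.48796042  0.21503643 -0.0025501 ] [-0.72849664 -0.71766537  0.24167528] [2.15051442 2.27878396 0.02891042]
236 [([121, 68, 42], [0.485, 0.211, 0.0]), ([120, 69, 40], [0.484, 0.222, 0.001])]
239 [([118, 67, 43], [0.487, 0.211, -0.0]), ([119, 69, 44], [0.486, 0.222, -0.001])]
242 [([121, 71, 42], [0.489, 0.211, -0.0]), ([120, 71, 43], [0.488, 0.222, -0.0])]
245 [([190, 142, 86], [0.489, 0.211, 0.002]), ([191, 143, 88], [0.489, 0.222, 0.001])]
248 [([195, 147, 90], [0.489, 0.211, 0.006]), ([193, 144, 87], [0.489, 0.222, 0.005])]
251 [([174, 162, 151], [0.477, 0.211, 0.033]), ([174, 163, 151], [0.476, 0.22, 0.034])]
254 [([177, 163, 152], [0.476, 0.211, 0.037]), ([175, 164, 153], [0.476, 0.22, 0.036])]
257 [([172, 162, 149], [0.476, 0.211, 0.039]), ([160, 148, 137], [0.476, 0.22, 0.039])]
260 [([173, 161, 150], [0.476, 0.211, 0.042]), ([159, 148, 137], [0.476, 0.22, 0.042])]
263 [([174, 162, 152], [0.476, 0.211, 0.045]), ([159, 148, 137], [0.475, 0.22, 0.045])]
266 [([173, 163, 149], [0.476, 0.211, 0.047]), ([160, 150, 139], [0.475, 0.22, 0.047])]
269 [([173, 162, 150], [0.476, 0.211, 0.049]), ([156, 145, 135], [0.476, 0.22, 0.049])]
```

View pics/w3.png

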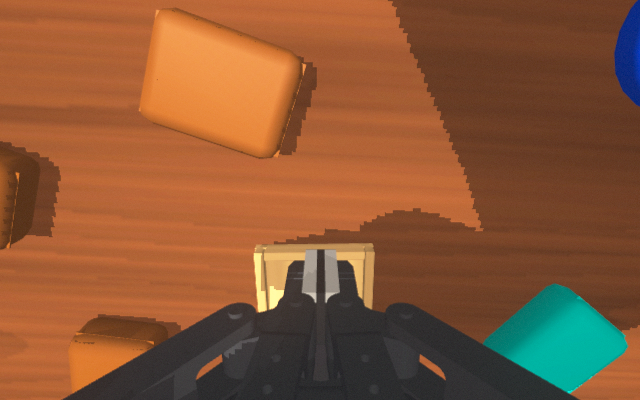

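Request:
jog_arm(steps=[{"claw": 0, "slide": [-2, 4, 6], "roll": 0}, {"claw": 0, "slide": [0, 0, 6], "roll": 0}, {"claw": 0, "slide": [0, 0, 5], "roll": 0}, {"claw": 0, "slide": [0, 10, 0], "roll": 0}, {"claw": 0, "slide": [0, 10, 0], "roll": 0}])

```text
time: 4.05
position: [0.5067, 0.2138, -0.02]
ee_rot: [2.151, 2.285, 0.014]
contact_force: [0.6, -0.2, 0.5]
width: -0.001
```

```bash
python3 - <<'E'
from h import *
c,p,d=grab('wrist'); cv2.imwrite('pics/w4.png',p[:,:,::-1]); o=manip.get_obs(); print(o['position'],o['contact_force'],o['ee_rot'])
for v in range(236,270,3): print(v,[(p[v,u].tolist(),dep(c,d,u,v).round(3).tolist()) for u in (309,331)])
E
```

```text
[ 0.50922763  0.21408615 -0.01993323] [0.80062851 0.08727683 0.84418368] [2.15141457 2.2824581  0.01897988]
236 [([255, 253, 178], [0.491, 0.209, 0.01]), ([255, 253, 175], [0.491, 0.219, 0.009])]
239 [([255, 253, 172], [0.492, 0.209, 0.01]), ([255, 252, 174], [0.492, 0.219, 0.01])]
242 [([255, 242, 151], [0.494, 0.21, 0.01]), ([255, 243, 155], [0.497, 0.22, 0.003])]
245 [([255, 252, 176], [0.498, 0.21, 0.004]), ([238, 187, 109], [0.498, 0.22, 0.003])]
248 [([255, 252, 174], [0.5, 0.21, 0.004]), ([233, 183, 111], [0.499, 0.22, 0.004])]
251 [([175, 163, 148], [0.495, 0.21, 0.016]), ([180, 166, 152], [0.494, 0.219, 0.017])]
254 [([178, 164, 151], [0.496, 0.21, 0.018]), ([176, 161, 150], [0.494, 0.219, 0.02])]
257 [([178, 163, 150], [0.496, 0.21, 0.021]), ([174, 161, 149], [0.495, 0.219, 0.02])]
260 [([178, 164, 152], [0.496, 0.21, 0.024]), ([175, 161, 150], [0.495, 0.219, 0.024])]
263 [([175, 162, 148], [0.496, 0.21, 0.025]), ([164, 151, 138], [0.495, 0.219, 0.026])]
266 [([177, 164, 151], [0.496, 0.21, 0.028]), ([157, 143, 131], [0.495, 0.219, 0.028])]
269 [([174, 161, 149], [0.495, 0.21, 0.032]), ([160, 147, 135], [0.495, 0.219, 0.031])]
```

View pics/w4.png

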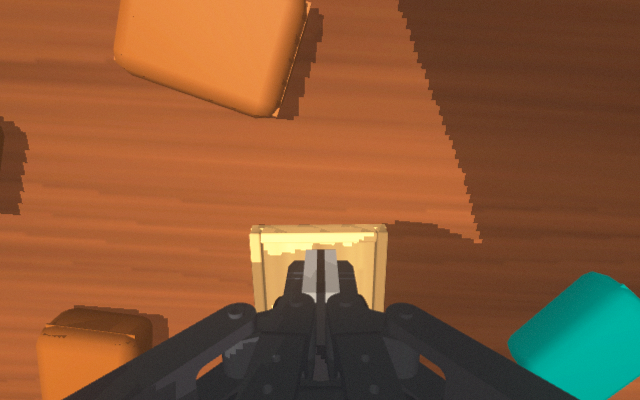

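Request:
jog_arm(steps=[{"claw": 0, "slide": [0, 10, 0], "roll": 0}, {"claw": 0, "slide": [0, 10, 0], "roll": 0}, {"claw": 0, "slide": [0, 10, 0], "roll": 0}, {"claw": 0, "slide": [0, 10, 0], "roll": 0}, {"claw": 0, "slide": [0, 10, 0], "roll": 0}])

```text
time: 4.72
position: [0.5626, 0.2166, -0.02]
ee_rot: [2.152, 2.281, 0.018]
contact_force: [-0.5, -0.2, -1.0]
width: 0.005
```

```bash
python3 - <<'E'
from h import *
c,p,d=grab('wrist'); cv2.imwrite('pics/w5.png',p[:,:,::-1]); o=manip.get_obs(); print(o['position'],o['contact_force'],o['ee_rot'])
c,p,d=grab('side'); cv2.imwrite('pics/s5.png',cv2.resize(p[120:240,220:360],(700,600),interpolation=cv2.INTER_CUBIC)[:,:,::-1])
E
```

```text
[ 0.56466951  0.21662501 -0.01985819] [2.40868885 0.83959435 0.34886998] [2.15231284 2.27914767 0.02182114]
```

View pics/s5.png

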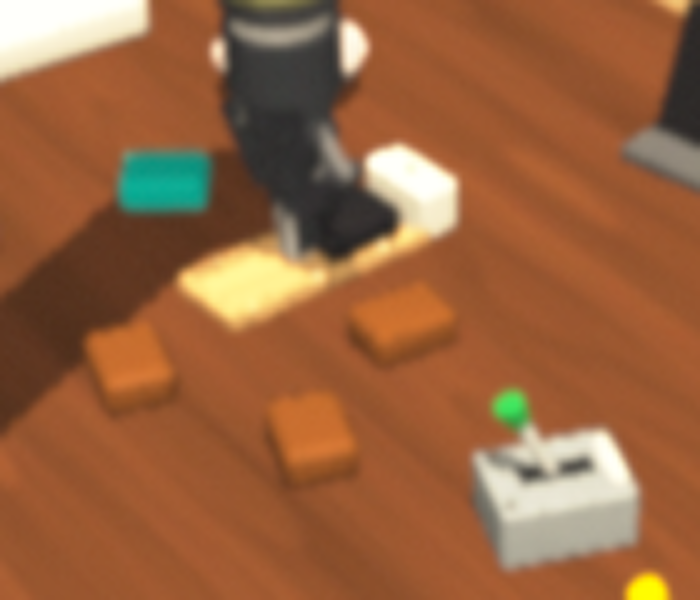

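View pics/w5.png

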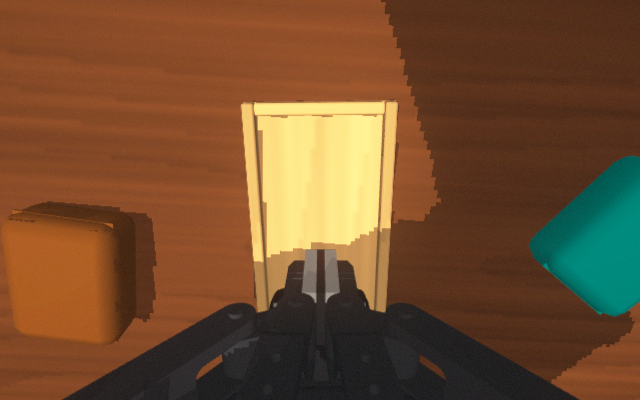

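The case is moving with the fingers and is now near the block. I'll finish with small steps and watch the force.

Request:
jog_arm(steps=[{"claw": 0, "slide": [0, 4, 0], "roll": 0}, {"claw": 0, "slide": [0, 4, 0], "roll": 0}, {"claw": 0, "slide": [0, 3, 0], "roll": 0}, {"claw": 0, "slide": [0, 3, 0], "roll": 0}, {"claw": 0, "slide": [0, 3, 0], "roll": 0}])

```text
time: 5.45
position: [0.5734, 0.2169, -0.0203]
ee_rot: [-2.154, -2.287, -0.002]
contact_force: [-6.5, -0.3, 3.7]
width: 0.004
```

Request:
jog_arm(steps=[{"claw": 0, "slide": [0, 3, 0], "roll": 0}, {"claw": 0, "slide": [0, 4, 0], "roll": 0}, {"claw": 0, "slide": [0, 4, 0], "roll": 0}, {"claw": 0, "slide": [0, 0, 0], "roll": 0}, {"claw": 0, "slide": [0, -3, 0], "roll": 0}])

```text
time: 6.08
position: [0.5697, 0.2166, -0.0207]
ee_rot: [-2.142, -2.284, 0.026]
contact_force: [0.2, 0.2, -0.2]
width: 0.001
```

```bash
python3 - <<'E'
from h import *
o=manip.get_obs(); print(o['position'],o['contact_force'],o['ee_rot'])
c,p,d=grab('side'); cv2.imwrite('pics/s6.png',cv2.resize(p[120:240,220:360],(700,600),interpolation=cv2.INTER_CUBIC)[:,:,::-1])
E
```

```text
[ 0.5697407   0.2166156  -0.02073523] [ 0.18859784  0.1512842  -0.24993713] [-2.1424199  -2.28393573  0.02646683]
```

View pics/s6.png

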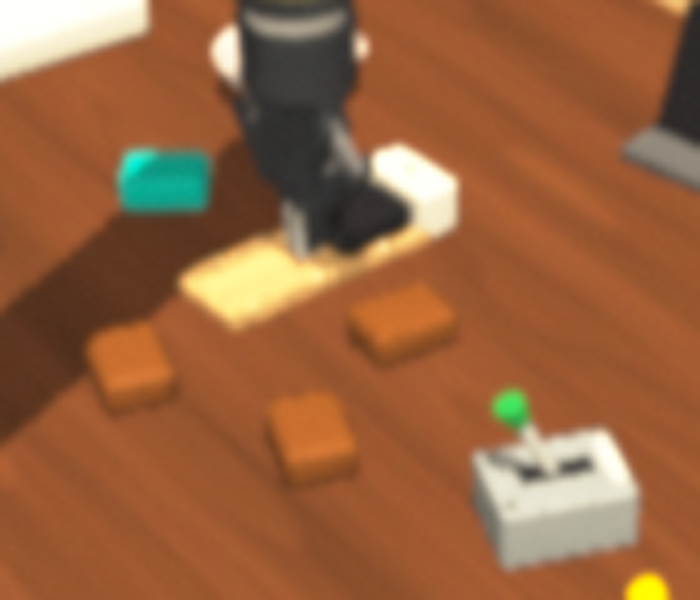

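The case has stopped against the block: 6.5 N of reaction, and no further travel. Next I'll withdraw back and up.

Request:
jog_arm(steps=[{"claw": 0, "slide": [0, -20, 0], "roll": 0}, {"claw": 0, "slide": [0, 0, -45], "roll": 0}, {"claw": 0, "slide": [0, 0, -55], "roll": 0}, {"claw": 0, "slide": [0, 0, -55], "roll": 0}, {"claw": 0, "slide": [-30, -10, 0], "roll": 0.1}])

```text
time: 6.75
position: [0.546, 0.1892, 0.1396]
ee_rot: [-2.253, -2.177, 0.017]
contact_force: [-0.1, -0.8, -0.8]
width: -0.001
```

```bash
python3 - <<'E'
from h import *
from scipy.spatial.transform import Rotation as R
o=manip.get_obs(); M=R.from_rotvec(o['ee_rot']).as_matrix(); print(o['position'],M.round(3),o['joint_positions'].round(2))
for tgt in ([.45,-.06,.135],):print((M.T@(np.array(tgt)-o['position'])*1000).round(1))
E
```

```text
[0.54604416 0.18916357 0.13958167] [[ 0.034  0.999 -0.014]
 [ 0.999 -0.035 -0.001]
 [-0.002 -0.014 -1.   ]] [-0.19  0.73 -0.37  1.75  0.36  0.74  0.78]
[-252.3  -87.3    6.3]
```

Request:
jog_arm(steps=[{"claw": 0, "slide": [-50, -18, 0], "roll": 0}, {"claw": 0, "slide": [-50, -18, 0], "roll": 0}, {"claw": 0, "slide": [-50, -18, 0], "roll": 0}, {"claw": 0, "slide": [-50, -17, 0], "roll": 0}, {"claw": 0, "slide": [-48, -17, 0], "roll": 0}])

```text
time: 7.38
position: [0.4518, -0.0605, 0.1429]
ee_rot: [-2.257, -2.183, 0.001]
contact_force: [0.9, -0.9, -0.8]
width: 0.001
```

Request:
jog_arm(steps=[{"claw": 0, "slide": [0, 0, 0], "roll": 0.15}, {"claw": 0, "slide": [0, 0, 0], "roll": 0.15}, {"claw": 0, "slide": [0, 0, 0], "roll": 0}, {"claw": 0, "slide": [0, 0, 0], "roll": 0}, {"claw": 0, "slide": [0, 0, 0], "roll": 0}])

```text
time: 8.0
position: [0.4509, -0.0672, 0.1434]
ee_rot: [2.57, 1.802, -0.002]
contact_force: [-0.0, -0.6, -1.2]
width: -0.002
```

```bash
python3 - <<'E'
from h import *
from scipy.spatial.transform import Rotation as R
o=manip.get_obs(); M=R.from_rotvec(o['ee_rot']).as_matrix(); print(o['position'],M.round(3),o['joint_positions'].round(2))
c,p,d=grab('wrist'); cv2.imwrite('pics/w7.png',p[:,:,::-1])
c,p,d=grab('top'); cv2.imwrite('pics/t7.png',cv2.resize(p[140:260,180:340],(800,600),interpolation=cv2.INTER_CUBIC)[:,:,::-1])
for v in range(150,226,2): print(v,p[v,235].tolist(),dep(c,d,235,v).round(3))
E
```

```text
[ 0.450911   -0.06724546  0.14341723] [[ 0.341  0.94   0.   ]
 [ 0.94  -0.341 -0.003]
 [-0.002  0.001 -1.   ]] [ 0.24  0.59 -0.3   2.12  0.36  0.49  0.89]
150 [195, 120, 75] [ 0.699  0.229 -0.   ]
152 [199, 123, 75] [ 0.693  0.229 -0.003]
154 [237, 201, 163] [0.685 0.227 0.004]
156 [255, 255, 254] [0.668 0.219 0.037]
158 [255, 255, 254] [0.664 0.22  0.032]
160 [255, 255, 254] [0.657 0.219 0.035]
162 [255, 255, 255] [0.651 0.219 0.034]
164 [255, 255, 251] [0.645 0.219 0.033]
166 [166, 145, 120] [0.641 0.22  0.027]
168 [113, 89, 72] [0.634 0.219 0.032]
170 [113, 90, 72] [0.628 0.219 0.029]
172 [111, 88, 72] [0.622 0.219 0.03 ]
174 [112, 90, 73] [0.616 0.218 0.032]
176 [112, 89, 74] [0.611 0.219 0.027]
178 [111, 90, 75] [0.604 0.218 0.03 ]
180 [109, 88, 73] [0.599 0.219 0.026]
182 [110, 89, 75] [0.592 0.218 0.032]
184 [103, 83, 67] [0.587 0.218 0.029]
186 [214, 162, 104] [0.583 0.22  0.019]
188 [255, 253, 185] [ 0.581  0.224 -0.   ]
190 [255, 254, 188] [0.575 0.224 0.001]
192 [255, 253, 187] [0.569 0.223 0.002]
194 [255, 253, 186] [0.562 0.222 0.007]
196 [255, 253, 186] [0.556 0.222 0.005]
198 [255, 253, 186] [0.551 0.222 0.003]
200 [255, 253, 186] [ 0.546  0.223 -0.001]
202 [255, 253, 185] [0.539 0.222 0.004]
204 [255, 253, 183] [0.533 0.222 0.003]
206 [255, 253, 183] [0.527 0.221 0.005]
208 [255, 252, 180] [0.521 0.221 0.004]
210 [255, 252, 178] [0.515 0.221 0.004]
212 [255, 252, 178] [0.509 0.221 0.003]
214 [255, 251, 175] [0.504 0.221 0.002]
216 [255, 250, 171] [0.498 0.22  0.003]
218 [255, 246, 162] [0.491 0.218 0.011]
220 [211, 140, 86] [0.486 0.22  0.001]
222 [197, 121, 74] [0.48  0.22  0.002]
224 [199, 121, 72] [ 0.475  0.22  -0.001]
```

View pics/w7.png

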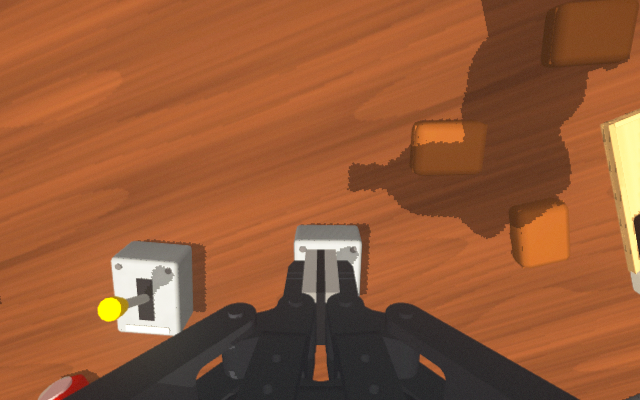

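View pics/t7.png

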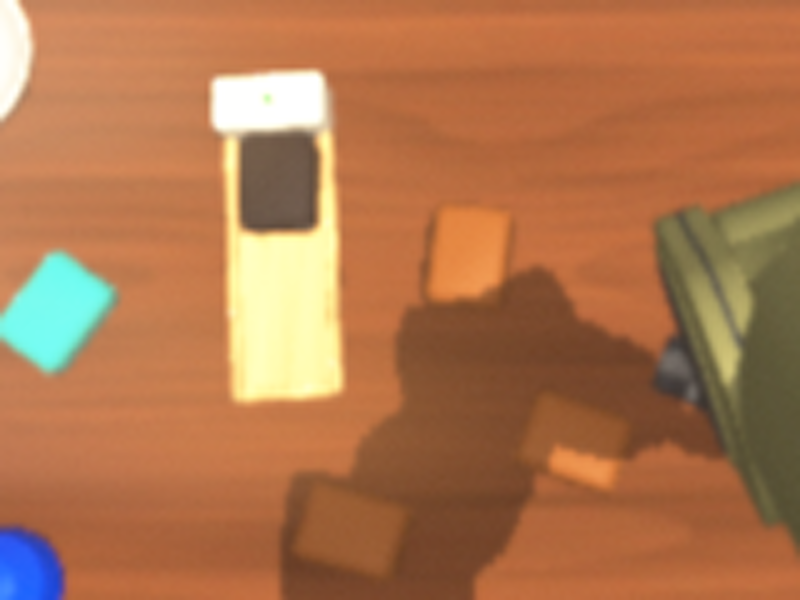

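The top view shows the case touching the block: its rear is at x ≈ 0.583 and there is no gap near row 166. The wrist view shows the green box at columns 294–361 (rows 226–290), aligned with the tool. The yellow box is off to the left. Next I'll work out the sideways offset.

```bash
python3 - <<'E'
from h import *
from scipy.spatial.transform import Rotation as R
o=manip.get_obs(); M=R.from_rotvec(o['ee_rot']).as_matrix()
c,p,d=load('wrist')
hsv=cv2.cvtColor(p,cv2.COLOR_RGB2HSV); m=(hsv[...,1]<60)&(hsv[...,2]>120)
for v in (243,247,250,256):
    us=np.flatnonzero(m[v,280:375])+280
    for u in (us[0],us[-1]): print(v,u,'tool xy mm',(M.T@(onz(c,u,v,.04)-o['position'])*1000).round(1), dep(c,d,u,v).round(3))
c,p,d=load('top')
print([dep(c,d,0,0).round(2)])
for t in ([.5107,-.081,.085],[.533,-.089,.04]): print((M.T@(np.array(t)-o['position'])*1000).round(1))
E
```

```text
243 294 tool xy mm [-21.4  50.1 103.5] [ 0.492 -0.105  0.038]
243 361 tool xy mm [ 36.6  49.9 103.3] [ 0.512 -0.05   0.037]
247 294 tool xy mm [-21.4  53.9 103.5] [ 0.495 -0.107  0.037]
247 361 tool xy mm [ 36.7  53.7 103.3] [ 0.515 -0.052  0.037]
250 294 tool xy mm [-21.5  56.7 103.5] [ 0.498 -0.108  0.036]
250 361 tool xy mm [ 36.8  56.6 103.3] [ 0.519 -0.053  0.036]
256 294 tool xy mm [-21.6  62.5 103.5] [ 0.503 -0.11   0.038]
256 360 tool xy mm [ 36.1  62.4 103.4] [ 0.523 -0.055  0.038]
[array([ 1.42,  1.26, -0.26])]
[ 7.7 60.9 58.4]
[  7.9  84.5 103.4]
```

Request:
jog_arm(steps=[{"claw": 0, "slide": [8, 0, 20], "roll": 0}, {"claw": 0, "slide": [0, 0, 35], "roll": 0}, {"claw": 0, "slide": [0, 0, 30], "roll": 0}, {"claw": 0, "slide": [0, 0, 12], "roll": 0}, {"claw": 0, "slide": [0, 10, 0], "roll": 0}])

```text
time: 8.72
position: [0.4651, -0.0619, 0.044]
ee_rot: [2.566, 1.808, 0.002]
contact_force: [-0.4, -0.2, -0.4]
width: 0.003
```

```bash
python3 - <<'E'
from h import *
from scipy.spatial.transform import Rotation as R
o=manip.get_obs(); M=R.from_rotvec(o['ee_rot']).as_matrix(); print(o['position'],M.round(3),o['contact_force'])
c,p,d=grab('wrist'); cv2.imwrite('pics/w8.png',p[:,:,::-1])
for v in (252,256): print([dep(c,d,u,v).round(3) for u in (309,331)])
for t in ([.5107,-.081,.085],[.533,-.089,.04]): print((M.T@(np.array(t)-o['position'])*1000).round(1))
c,p,d=grab('side'); cv2.imwrite('pics/s8.png',cv2.resize(p[150:270,280:420],(700,600),interpolation=cv2.INTER_CUBIC)[:,:,::-1])
E
```

```text
[ 0.46512017 -0.06192787  0.04396465] [[ 0.336  0.942  0.003]
 [ 0.942 -0.336 -0.001]
 [-0.     0.003 -1.   ]] [-0.3905324  -0.2411956  -0.40124837]
[array([ 0.453, -0.061,  0.081]), array([ 0.456, -0.052,  0.082])]
[array([ 0.453, -0.061,  0.084]), array([ 0.456, -0.052,  0.084])]
[ -2.6  49.5 -40.9]
[-2.7 73.   4.2]
```

View pics/w8.png

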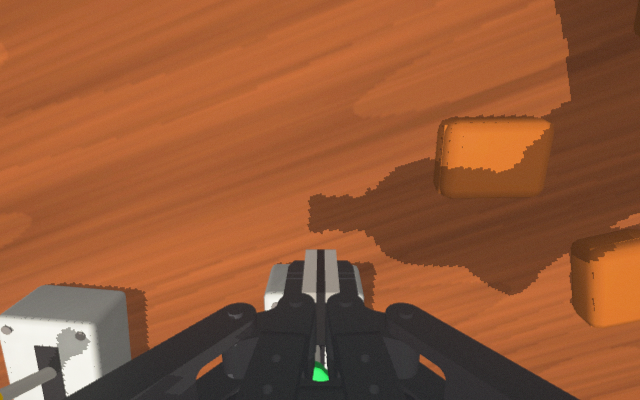

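View pics/s8.png

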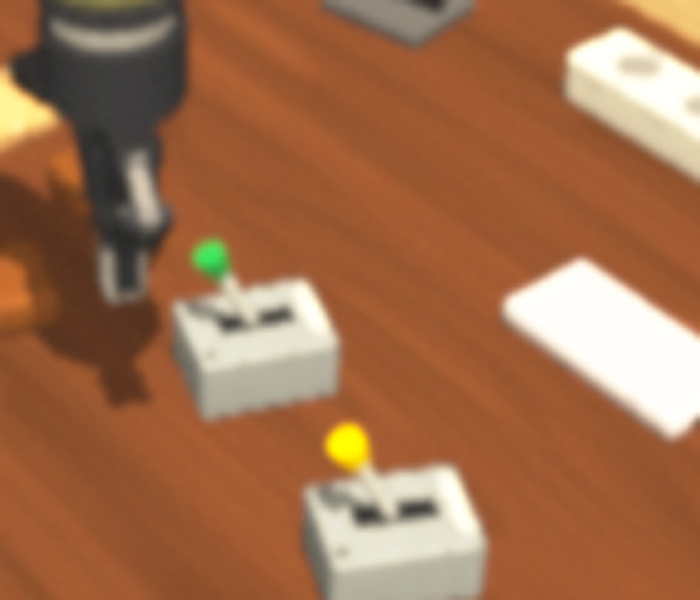

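Request:
jog_arm(steps=[{"claw": 0, "slide": [-2, 12, 0], "roll": 0}, {"claw": 0, "slide": [0, 12, 0], "roll": 0}, {"claw": 0, "slide": [0, 10, 0], "roll": 0}, {"claw": 0, "slide": [0, 10, 0], "roll": 0}, {"claw": 0, "slide": [0, 10, 0], "roll": 0}])

```text
time: 9.45
position: [0.5205, -0.0845, 0.0474]
ee_rot: [2.566, 1.803, 0.009]
contact_force: [0.8, -0.5, -0.6]
width: 0.004
```

```bash
python3 - <<'E'
from h import *
c,p,d=grab('side'); cv2.imwrite('pics/s9.png',cv2.resize(p[150:270,280:420],(700,600),interpolation=cv2.INTER_CUBIC)[:,:,::-1])
E
```

```text
(no output)
```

View pics/s9.png

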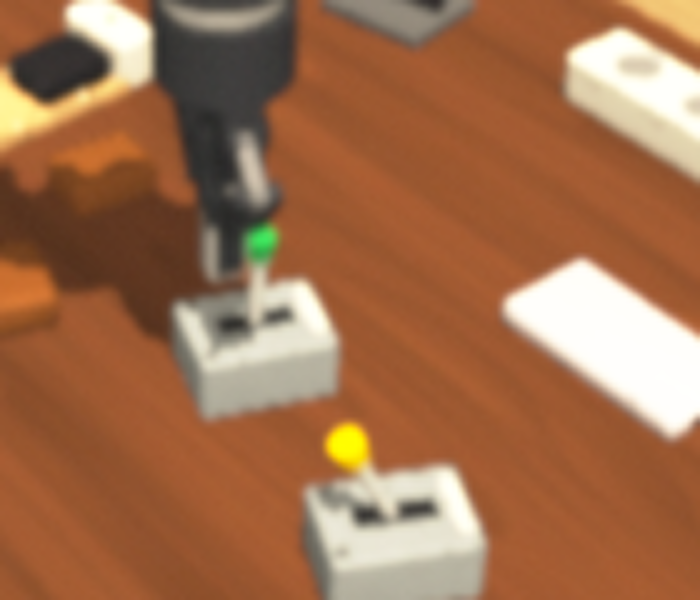

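The lever is nearly upright, with the cap at crop (260,243), and hasn't snapped over yet. I'll push a little further.

Request:
jog_arm(steps=[{"claw": 0, "slide": [0, 6, 0], "roll": 0}, {"claw": 0, "slide": [0, 6, 0], "roll": 0}, {"claw": 0, "slide": [0, 5, 0], "roll": 0}, {"claw": 0, "slide": [0, 0, 0], "roll": 0}, {"claw": 0, "slide": [0, 0, 0], "roll": 0}])

```text
time: 10.12
position: [0.5411, -0.0914, 0.0476]
ee_rot: [2.565, 1.8, 0.015]
contact_force: [-0.2, -1.1, -0.0]
width: 0.003
```

```bash
python3 - <<'E'
from h import *
c,p,d=grab('side'); cv2.imwrite('pics/s10.png',cv2.resize(p[150:270,280:420],(700,600),interpolation=cv2.INTER_CUBIC)[:,:,::-1])
E
```

```text
(no output)
```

View pics/s10.png

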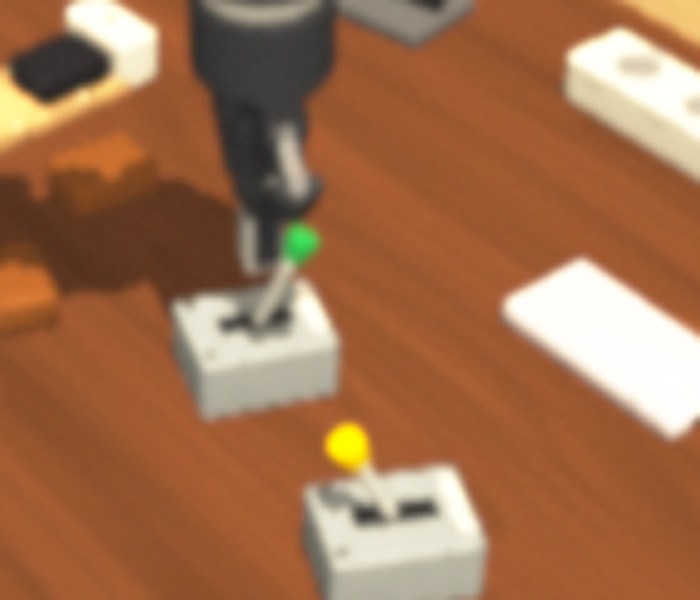

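The lever now leans towards the stripe. I'll withdraw back and up, then check.

Request:
jog_arm(steps=[{"claw": 0, "slide": [0, -30, 0], "roll": 0}, {"claw": 0, "slide": [0, -50, 0], "roll": 0}, {"claw": 0, "slide": [0, -40, -30], "roll": 0}, {"claw": 0, "slide": [0, 0, -50], "roll": 0}, {"claw": 0, "slide": [0, 0, -40], "roll": 0}])

```text
time: 10.8
position: [0.4206, -0.0485, 0.1664]
ee_rot: [2.565, 1.805, 0.008]
contact_force: [1.4, -1.4, 0.1]
width: 0.005
```

Request:
jog_arm(steps=[{"claw": 0, "slide": [50, 0, 0], "roll": 0}, {"claw": 0, "slide": [50, 0, 0], "roll": 0}, {"claw": 0, "slide": [50, 0, 0], "roll": 0}, {"claw": 0, "slide": [0, 0, 0], "roll": 0}, {"claw": 0, "slide": [0, 0, 0], "roll": 0}])

```text
time: 11.42
position: [0.4747, 0.0934, 0.1705]
ee_rot: [2.567, 1.792, 0.018]
contact_force: [-0.3, -0.3, 0.1]
width: -0.003
```

```bash
python3 - <<'E'
from h import *
c,p,d=grab('side'); a=cv2.resize(p[130:270,220:400],(771,600),interpolation=cv2.INTER_CUBIC); cv2.imwrite('pics/s11.png',a[:,:,::-1])
c,p,d=grab('top'); cv2.imwrite('pics/t11.png',p[:,:,::-1])
hsv=cv2.cvtColor(p,cv2.COLOR_RGB2HSV);H,S=hsv[...,0],hsv[...,1]
for nm,m in (('green',(H>45)&(H<75)&(S>120)),('yellow',(H>22)&(H<35)&(S>150))):
    mm=np.zeros_like(m); mm[170:240,310:430]=m[170:240,310:430]
    vs,us=np.nonzero(mm); print(nm,len(us), us.mean() if len(us) else 0, vs.mean() if len(us) else 0, onz(c,us.mean(),vs.mean(),.09) if len(us) else 0)
for u in (232,236,240):
    col=p[:,u].sum(1).astype(int); print(u,[ (v,col[v]) for v in range(163,190,1)])
E
```

```text
green 27 346.81481481481484 188.25925925925927 [ 0.55970964 -0.09954963  0.09      ]
yellow 28 400.5 219.5 [ 0.47390196 -0.24094046  0.09      ]
232 [(163, np.int64(418)), (164, np.int64(427)), (165, np.int64(419)), (166, np.int64(381)), (167, np.int64(363)), (168, np.int64(357)), (169, np.int64(355)), (170, np.int64(351)), (171, np.int64(344)), (172, np.int64(346)), (173, np.int64(345)), (174, np.int64(343)), (175, np.int64(344)), (176, np.int64(344)), (177, np.int64(342)), (178, np.int64(340)), (179, np.int64(339)), (180, np.int64(337)), (181, np.int64(341)), (182, np.int64(339)), (183, np.int64(336)), (184, np.int64(329)), (185, np.int64(333)), (186, np.int64(329)), (187, np.int64(333)), (188, np.int64(328)), (189, np.int64(334))]
236 [(163, np.int64(418)), (164, np.int64(395)), (165, np.int64(381)), (166, np.int64(371)), (167, np.int64(370)), (168, np.int64(365)), (169, np.int64(348)), (170, np.int64(343)), (171, np.int64(342)), (172, np.int64(339)), (173, np.int64(335)), (174, np.int64(342)), (175, np.int64(338)), (176, np.int64(337)), (177, np.int64(337)), (178, np.int64(337)), (179, np.int64(336)), (180, np.int64(334)), (181, np.int64(338)), (182, np.int64(333)), (183, np.int64(334)), (184, np.int64(337)), (185, np.int64(331)), (186, np.int64(329)), (187, np.int64(330)), (188, np.int64(332)), (189, np.int64(332))]
240 [(163, np.int64(383)), (164, np.int64(388)), (165, np.int64(389)), (166, np.int64(389)), (167, np.int64(388)), (168, np.int64(369)), (169, np.int64(348)), (170, np.int64(335)), (171, np.int64(332)), (172, np.int64(338)), (173, np.int64(333)), (174, np.int64(334)), (175, np.int64(335)), (176, np.int64(337)), (177, np.int64(336)), (178, np.int64(335)), (179, np.int64(335)), (180, np.int64(333)), (181, np.int64(330)), (182, np.int64(333)), (183, np.int64(330)), (184, np.int64(331)), (185, np.int64(331)), (186, np.int64(334)), (187, np.int64(330)), (188, np.int64(329)), (189, np.int64(331))]
```

View pics/s11.png

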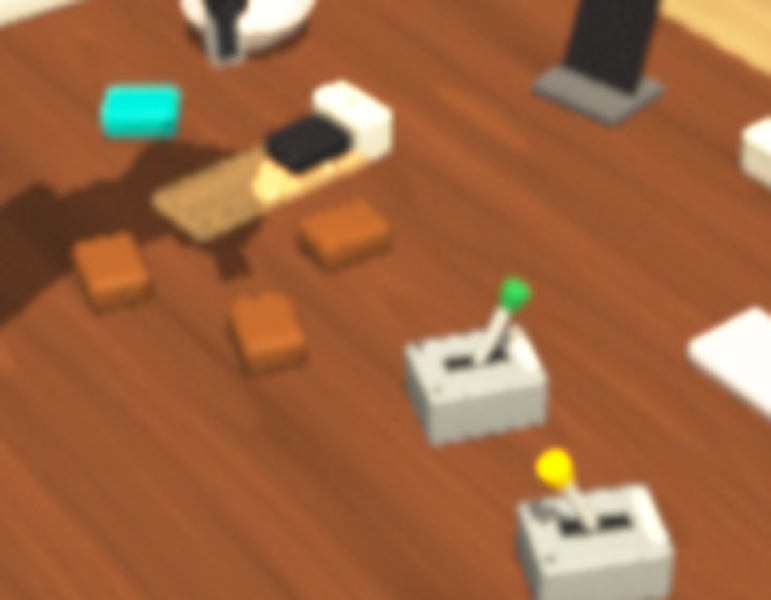

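View pics/t11.png

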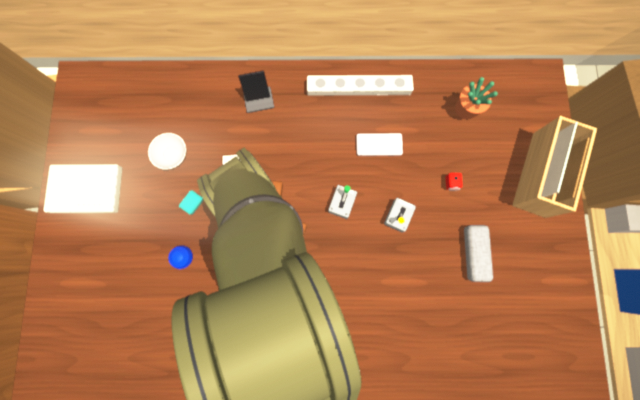

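The green cap is now about 28 mm on the far side of its pivot, so it is on. The yellow cap hasn't moved, the case is against the block and the arm is clear, so I'll hand in.

```bash
python3 -c "
from rig import manip
print(manip.close_job())"
```

```text
the job is handed in; nothing more can be done
None
```

I pushed the black earbud case home against the white charging block, then flipped the green-capped toggle to on. I handed the job in at about 11.5 s with the arm clear; it reports no verdict.

**Last checks:**
- **Case:** its rear was at x ≈ 0.583 m against 0.582 expected for home, with no gap at the block in the top view. The final push stopped against about 6.5 N. In the last top view the arm hid the case, but the side view still showed it against the block.
- **Green toggle:** it leans towards the white stripe. The cap measured about 28 mm past the pivot, against 24 mm expected; that is within what these pixels resolve, and it stayed there after the arm withdrew.
- **Yellow toggle:** its cap is within about 1 mm of where it started, still off.
- **Other things:** in the last top and side views, nothing that was visible had moved.

**One disagreement:** with the fingers shut, the real tips were about 35 mm higher than the reported TCP. My first push therefore passed over the case without touching it. I found this from the wrist and side depth readings, corrected the height and pushed again.

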